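# Swing the bread paddle round to the tin of rolls

## Task

The long wooden paddle board lies on the counter with its hanging hole over the upright steel pin. Leave it on its pin and swing it round, pushing near its wide free end, until it points straight at the middle of the round tin that holds the bread rolls, so that the rolls can be moved across onto it. Do not shove either tin along.

Things in the scene. Friction and masses are not known exactly. Their poses are not given: they have to be found in the camera images.
- board: Long light-wood paddle board, loose, about 0.4 kg, flat, 20 mm thick, 26 mm hole in its narrow end. Origin: the hole's centre, on the underside; x runs along its middle to the free end, z up. Handle 60 mm wide from x = -30 to 55 mm, blade 100 mm wide from x = 55 to 270 mm (free end). Stays where left, by friction. A much shorter loose board nearby is a bystander.
- pin: Upright steel pin fixed in the counter, 16 mm in diameter and 50 mm high, through the board's hole with 5 mm of play all round. Origin: its centre at counter level.
- rolls_tin: Round shallow metal tin, 170 mm across the rim and 35 mm high, holding six bread rolls whose tops stand 38 mm above the counter; loose, 0.8 kg. Origin: the centre of its underside. It stands beyond the board's reach, to the left or the right of where the board points at first.
- empty_tin: An identical round tin, 170 mm across the rim and 35 mm high, but empty; loose, 0.5 kg. Origin: the centre of its underside. It stands on the other side.
There are look-alikes about, which are no part of the job. What is shaped like the rolls_tin but blue is not meant.

How it is judged:
At the end, for the whole second after the job is handed in: The board lies flat and at rest on the counter, its hole still over the pin, and its middle line, carried on past the free end, passes within 60 mm (about 8 degrees) of the centre of the tin with the rolls (x of rolls_tin in the frame of board above 0.25 m and y of rolls_tin in the frame of board between -0.06 and 0.06 m and distance between board and pin below 0.015 m and angle between board's own z axis and vertical below 0.1 rad and linear speed of board below 0.01 m/s and angular speed of board below 0.05 rad/s); the robot touches nothing.
It fails at once if the tin of rolls was shoved more than 20 mm (distance of rolls_tin from where it was at the start of the episode above 0.02 m).
It fails at once if the empty tin was shoved more than 20 mm (distance of empty_tin from where it was at the start of the episode above 0.02 m).
It also fails if it takes over 38 s, if anything falls off the work surface, if the arm or the gripper's body presses on something with over 40 N, if the wrist force passes 120 N, or if a joint passes its speed limit or range.

## Robot

A 6-joint arm with a two-finger parallel gripper is mounted at the origin on the work surface. World frame = base frame: x ahead of the robot, y to its left, z up, the work surface at z = 0. Lengths are in m, angles in rad, forces in N, time in s.
With the tool pointing down it reaches from about 0.275 to 0.875 m from the base axis. Payload 12.5 kg.
Tool frame: the origin (TCP) lies between the finger pads; the fingertips stand robot.tcp_to_tips ahead of it and the grasp point (between the pads) is the TCP (robot.tcp_to_tips is the distance from the TCP to the fingertips, in m); z points along the fingers, x is the direction in which the jaws open and shut, and the axes are right-handed (so a half turn about z gives the same grasp; the last joint's range is limited). The gripper opens to 85 mm and grips with 20 to 120 N. Pads are 22 mm wide; open, the fingers measure 114 mm over their backs; the gripper's body (76 mm by 85 mm) begins 54 mm behind the grasp point. The pads swing forward as they close: fully open they stand 13 mm farther back than shut.
Start: joints at [-1.203, 0.351, 1.652, -0, 1.139, -0.085], TCP at [0.241, -0.495, 0.25] pointing down, gripper open.
Joint ranges: [-2.75, 2.75], [-0.79, 2.1], [0.01, 2.65], [-1.57, 4.71], [0.07, 3.14], [-2.87, 2.87]. Speed limits (rad/s): [2.22, 2.22, 2.79, 3.14, 3.14, 3.14].

## Interface

Orientations are given as [roll, pitch, yaw] about the fixed x, y, z axes, in that order (R = Rz(yaw) Ry(pitch) Rx(roll)).
In Python, from rig import robot, grab_frame gives the robot as it stands.
- The arm moves only by the tool drive_tool, never from a script. Its argument "commands" is a list of rows, each a list of 3 entries, a list of its own where there are three numbers: the shift along the tool's x, y, z in m, then the turn, a rotation vector about the tool's x, y, z in units of 5 degrees (1.0 is 5 degrees), then the opening, from 0 (shut) to 1 (fully open). A call has 1 to 10 rows; each row shifts and turns the commanded pose from where the row before left it, along the tool's axes as they then stand; what a row does not reach is not made up. A row lasts 1/12 s, in which the tool goes at most 41.7 mm and 7.16 degrees, less where a joint would pass 70% of its speed; a pose out of reach is approached as far as the arm can. A call is refused whole if a number of a shift passes 0.0417 or a number of a turn 1, either way. A call with a gripper value outside its range is refused whole. The fingers move at their own pace and stop on an object; "force" is the grip in N (left out, the last holds). Time passes only in rows, so rows that do not move let the fingers close. It gives the time, the measured TCP pose, the force and the opening at its end, in the units of the state.
- robot.sense(): the state, without advancing time (a new reading comes with each control period).
- grab_frame(name): name is "side" or "top" or "wrist"; returns a dict with "frame" (480x640x3 uint8, red, green, blue), "fov_y" (degrees; the focal length in pixels is half the picture's height over the tangent of half this angle, whatever the lens; pixels are square), "cx", "cy" (the principal point, pixels), "cam_to_world" (4x4, takes a point from camera to world coordinates); the wrist camera has in their place "mount" (4x4, takes a point from camera to tool coordinates, whose origin is the TCP and whose axes are the tool frame's). Camera axes: x right, y up, looking along -z (the intrinsics and any distortion apply to the point x, -y, -z); pixel columns grow to the right and rows downward; lengths in m; the calibration is good to about 2 mm. A picture is of the moment at which its call begins: read the wrist's pose just before it. There is no depth.
- robot.sign_off(): hands the job in, once; it reports no verdict.
The state is a dict: "clock": time; "joint_pos": joint angles; "dq": joint speeds; "joint_torque": joint torques, N m; "tcp_pos": TCP position; "tcp_rot": TCP orientation; "force": force on the tool from outside, world axes, zero at the start; "ft_torque": the same for the moment, N m; "grip_width": opening from 0.0 (shut) to 1.0 (fully open).
Only numpy, scipy, OpenCV 4.12 (cv2) and the standard library are available. Lean on these libraries where they do the work, as an engineer would, in place of code of your own. Each camera call takes 0.05 s, during which the arm holds its last target. There are 200 camera calls.

## Working session

There is one attempt and no reset: what is moved stays moved. The work goes in short steps, Python scripts to look and compute and a tool call to move; the robot and the scene stay as the last step left them, time stands still between calls to the robot, and variables do not carry over. Pictures are saved under pics/ and viewed, about 8 in all and at most 12, crops included, and the job is handed in when it is done.

Besides the shell and the picture viewer there is one more tool, called after "Call:" by a JSON object that holds its "method" and its "body". drive_tool: Moves the arm, as the interface text tells. Its arguments: {"type":"object","properties":{"commands":{"type":"array"},"force":{"type":"number"}},"required":["commands"]}

```bash
mkdir -p pics
cat > h.py <<'E'
import numpy as np, cv2
from rig import robot, grab_frame
def ray2plane(f,u,v,z):
    H=f["frame"].shape[0]; fl=H/2/np.tan(np.radians(f["fov_y"])/2)
    T=np.array(f["cam_to_world"]); d=T[:3,:3]@np.array([(u-f["cx"])/fl,-(v-f["cy"])/fl,-1.]); o=T[:3,3]
    return o+d*(z-o[2])/d[2]
E
ls
python3 - <<'E'
from h import *
import pickle
for n in("top","side"):
    f=grab_frame(n); cv2.imwrite(f"pics/{n}0.png",f["frame"][:,:,::-1]); pickle.dump(f,open(n+"0.pkl","wb"))
    print(n,{k:v for k,v in f.items() if k!="frame"})
print(robot.sense(),robot.tcp_to_tips)
E
```

```text
h.py
pics
top {'fov_y': 45.906898996354016, 'cx': 326.6631084947047, 'cy': 238.35614827749038, 'cam_to_world': array([[ 0.0260679 ,  0.98041507, -0.19520953,  0.19992555],
       [-0.99963413,  0.02697486,  0.00198858,  0.01353189],
       [ 0.00721538,  0.19508627,  0.98075955,  1.37154904],
       [ 0.        ,  0.        ,  0.        ,  1.        ]])}
side {'fov_y': 47.18644465315003, 'cx': 319.3608557646577, 'cy': 237.47548763264635, 'cam_to_world': array([[-0.99881514,  0.02399339, -0.04233944,  0.43461566],
       [-0.04679444, -0.71242475,  0.70018659,  0.76977573],
       [-0.01336381,  0.70133821,  0.71270339,  0.82426757],
       [ 0.        ,  0.        ,  0.        ,  1.        ]])}
{'clock': 0.1, 'joint_pos': array([-1.20260884e+00,  3.51161123e-01,  1.65232486e+00, -2.40717033e-05,
        1.13907907e+00, -8.46113083e-02]), 'dq': array([ 0.00035004, -0.00155684, -0.00271691,  0.00012683,  0.00010408,
       -0.0002513 ]), 'joint_torque': array([ 6.64494037e-04, -5.06828499e+01, -2.91875035e+01, -8.46968601e-05,
        2.63279726e-03,  3.81419636e-05]), 'tcp_pos': array([ 0.24053587, -0.49432754,  0.24983726]), 'tcp_rot': array([-3.14153225e+00,  9.70767268e-04, -1.11798742e+00]), 'force': array([-0.76950096,  0.58436407,  0.37238405]), 'ft_torque': array([ 0.03043133, -0.02597965, -0.01316628]), 'grip_width': 1.0036501648513252} 0.019
```

View pics/top0.png

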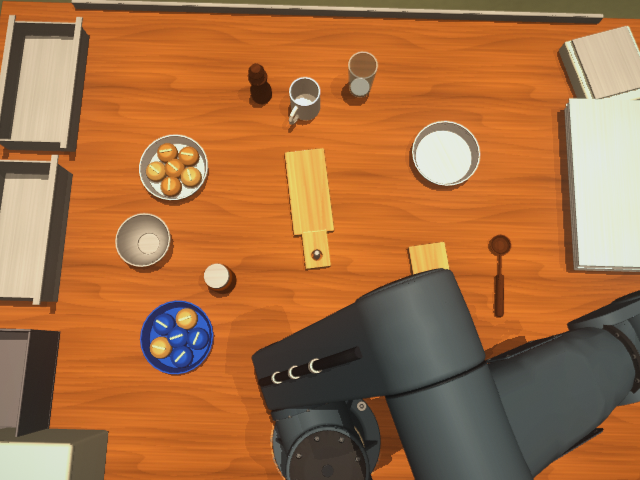

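View pics/side0.png

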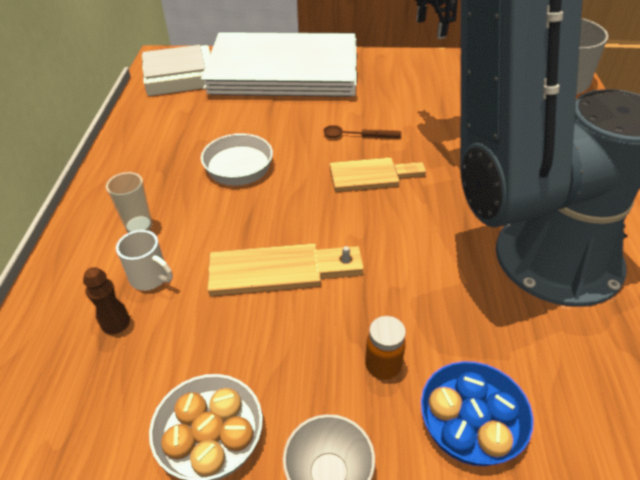

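The top view shows these candidates:
- Round tins: rolls tin, metal with six rolls, at (174,168). The blue look-alike is at (177,338), the empty tin at (446,154), and a deeper bowl at (143,241).
- Boards: the long board has its pin at (317,254) and its free end at (305,150). The short board is at (429,258).

I choose the metal tin with rolls and the long board on the pin. I'll check both in one crop.

Run:
```python
from h import *
import pickle
t=pickle.load(open("top0.pkl","rb")); s=pickle.load(open("side0.pkl","rb"))
for n,u,v,z in[("rolls",174,167,.035),("empty",446,153.5,.035),("pinbase/hole",317,256,.02),("pintop",316.5,253,.05),("endL",285.5,152.5,.02),("endR",325,149,.02),("shoulderL",294,235,.02),("shoulderR",333,230,.02),("jar",216,276,.06)]: print(n,ray2plane(t,u,v,z).round(3))
for n,u,v,z in[("rolls",207,422,.035),("empty",237.5,157,.035),("pintop",346,249,.05),("endL",212,292,.02),("endR",209,252,.02)]: print("side",n,ray2plane(s,u,v,z).round(3))
cv2.imwrite("pics/c0.png",cv2.resize(t["frame"][120:300,120:360,::-1],None,fx=3,fy=3,interpolation=2))
```

```text
rolls [0.635 0.391 0.035]
empty [ 0.689 -0.28   0.035]
pinbase/hole [0.425 0.033 0.02 ]
pintop [0.427 0.034 0.05 ]
endL [0.685 0.12  0.02 ]
endR [0.697 0.021 0.02 ]
shoulderL [0.475 0.09  0.02 ]
shoulderR [ 0.49  -0.004  0.02 ]
jar [0.365 0.266 0.06 ]
side rolls [0.634 0.393 0.035]
side empty [ 0.687 -0.266  0.035]
side pintop [0.428 0.039 0.05 ]
side endL [0.677 0.13  0.02 ]
side endR [0.702 0.028 0.02 ]
```

View pics/c0.png

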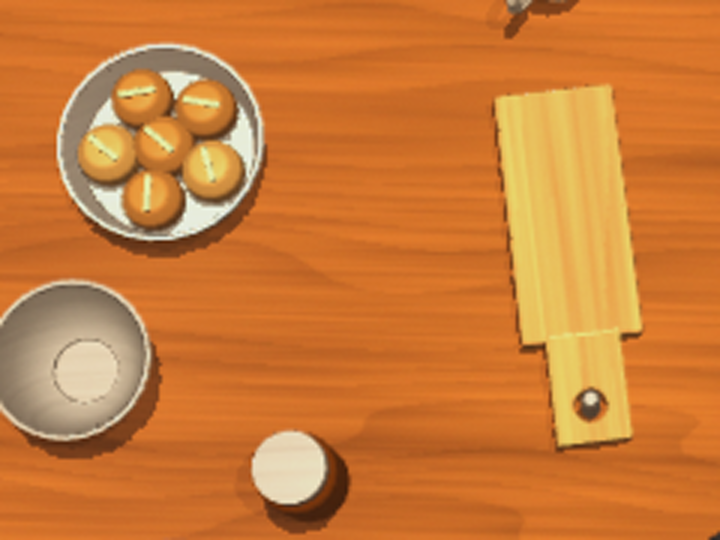

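Crop confirms it: the metal tin holds six rolls, centred near (174,168) in the full picture, and the long board has the pin through its hole. The board points about 8°, and the tin bears about 60° from the pin. So the board has to swing about +52°, pushed on its right edge with the fingers shut.

Call:
{"method": "drive_tool", "body": {"commands": [[[-0.013, -0.034, 0], [0, 0, 0], 0], [[-0.013, -0.034, 0], [0, 0, 0], 0], [[-0.013, -0.034, 0], [0, 0, 0], 0], [[-0.013, -0.034, 0], [0, 0, 0], 0], [[-0.013, -0.034, 0], [0, 0, 0], 0], [[-0.013, -0.034, 0], [0, 0, 0], 0], [[-0.013, -0.034, 0], [0, 0, 0], 0], [[-0.013, -0.034, 0], [0, 0, 0], 0], [[-0.013, -0.034, 0], [0, 0, 0], 0], [[-0.013, -0.034, 0], [0, 0, 0], 0]]}}

```text
clock: 0.93
tcp_pos: [0.4904, -0.2273, 0.2501]
tcp_rot: [3.141, 0.0, -1.118]
force: [0.0, -0.4, -0.1]
grip_width: 0.002
```

Call:
{"method": "drive_tool", "body": {"commands": [[[-0.013, -0.034, 0], [0, 0, 0], 0], [[-0.013, -0.034, 0], [0, 0, 0], 0], [[-0.013, -0.034, 0], [0, 0, 0], 0], [[-0.013, -0.034, 0], [0, 0, 0], 0], [[-0.013, -0.034, 0], [0, 0, 0], 0], [[-0.013, -0.034, 0], [0, 0, 0], 0], [[-0.013, -0.034, 0], [0, 0, 0], 0], [[0, 0, 0], [0, 0, 0], 0], [[0, 0, 0], [0, 0, 0], 0]]}}

```text
clock: 1.68
tcp_pos: [0.6641, -0.0415, 0.2492]
tcp_rot: [3.14, 0.001, -1.116]
force: [-0.6, -0.9, 0.0]
grip_width: -0.003
```

Call:
{"method": "drive_tool", "body": {"commands": [[[0, 0, 0.03], [0, 0, 0], 0], [[0, 0, 0.03], [0, 0, 0], 0], [[0, 0, 0.03], [0, 0, 0], 0], [[0, 0, 0.03], [0, 0, 0], 0], [[0, 0, 0.03], [0, 0, 0], 0], [[0, 0, 0.03], [0, 0, 0], 0], [[0, 0, 0], [0, 0, 0], 0]]}}

```text
clock: 2.27
tcp_pos: [0.6599, -0.0437, 0.0645]
tcp_rot: [3.134, 0.005, -1.119]
force: [-1.9, 0.8, -1.2]
grip_width: 0.002
```

Run:
```python
from h import *
a=grab_frame("wrist")["frame"][:,:,::-1]; b=grab_frame("side")["frame"][:,:,::-1]
cv2.imwrite("pics/d.png",cv2.resize(np.vstack([a[:,:],b]),None,fx=.62,fy=.62,interpolation=3))
```

```text
(no output)
```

View pics/d.png

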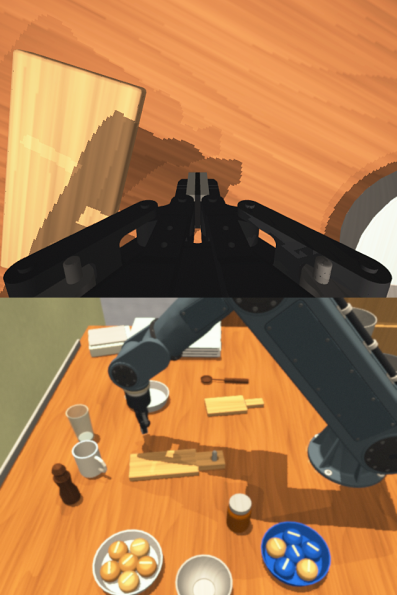

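The fingers are in free space right of the blade near its free end, in the wrist half at about (198,180). The empty tin is well clear to the right.

Call:
{"method": "drive_tool", "body": {"commands": [[[0, 0, 0.015], [0, 0, 0], 0], [[0, 0, 0.015], [0, 0, 0], 0], [[0, 0, 0.005], [0, 0, 0], 0], [[0, 0, 0], [0, 0, 0], 0], [[0, 0, 0], [0, 0, 0], 0]]}}

```text
clock: 2.78
tcp_pos: [0.6637, -0.0429, 0.0354]
tcp_rot: [3.141, 0.0, -1.118]
force: [-0.4, -0.9, 0.5]
grip_width: 0.002
```

Call:
{"method": "drive_tool", "body": {"commands": [[[-0.0062, -0.005, 0.005], [0, 0, 0], 0], [[-0.0062, -0.005, 0], [0, 0, 0], 0], [[-0.0062, -0.005, 0], [0, 0, 0], 0], [[-0.0062, -0.005, 0], [0, 0, 0], 0], [[-0.0062, -0.005, 0], [0, 0, 0], 0], [[-0.007, -0.0039, 0], [0, 0, 0], 0], [[-0.007, -0.0039, 0], [0, 0, 0], 0], [[-0.007, -0.0039, 0], [0, 0, 0], 0], [[-0.007, -0.0039, 0], [0, 0, 0], 0], [[-0.007, -0.0039, 0], [0, 0, 0], 0]]}}

```text
clock: 3.62
tcp_pos: [0.6748, 0.0365, 0.0303]
tcp_rot: [3.141, -0.0, -1.118]
force: [-0.8, -1.6, 0.6]
grip_width: 0.0
```

Call:
{"method": "drive_tool", "body": {"commands": [[[-0.0075, -0.0027, 0], [0, 0, 0], 0], [[-0.0075, -0.0027, 0], [0, 0, 0], 0], [[-0.0075, -0.0027, 0], [0, 0, 0], 0], [[-0.0075, -0.0027, 0], [0, 0, 0], 0], [[-0.0075, -0.0027, 0], [0, 0, 0], 0], [[-0.0079, -0.0014, 0], [0, 0, 0], 0], [[-0.0079, -0.0014, 0], [0, 0, 0], 0], [[-0.0079, -0.0014, 0], [0, 0, 0], 0], [[0, 0, 0], [0, 0, 0], 0]]}}

```text
clock: 4.37
tcp_pos: [0.6634, 0.1003, 0.0302]
tcp_rot: [3.141, 0.001, -1.117]
force: [0.1, -0.0, 0.0]
grip_width: -0.002
```

Run:
```python
from h import *
a=grab_frame("top")["frame"][:,:,::-1]
cv2.imwrite("pics/e.png",a[60:340,100:500])
```

```text
(no output)
```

View pics/e.png

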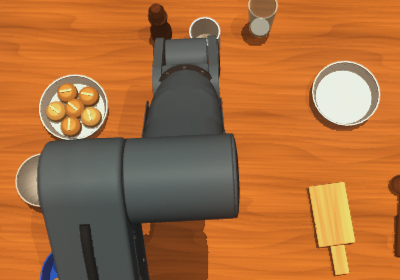

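The arm hides the board from the top camera, but neither tin has moved. I'll carry on to just short of the target and use the side view there.

Call:
{"method": "drive_tool", "body": {"commands": [[[-0.008, -0.0008, 0], [0, 0, 0], 0], [[-0.008, -0.0008, 0], [0, 0, 0], 0], [[-0.008, -0.0008, 0], [0, 0, 0], 0], [[-0.008, -0.0008, 0], [0, 0, 0], 0], [[-0.008, -0.0008, 0], [0, 0, 0], 0], [[-0.008, 0.0004, 0], [0, 0, 0], 0], [[-0.008, 0.0004, 0], [0, 0, 0], 0], [[-0.008, 0.0004, 0], [0, 0, 0], 0], [[-0.008, 0.0004, 0], [0, 0, 0], 0], [[-0.008, 0.0004, 0], [0, 0, 0], 0]]}}

```text
clock: 5.25
tcp_pos: [0.6303, 0.1721, 0.0303]
tcp_rot: [3.142, -0.0, -1.118]
force: [0.5, -2.0, 1.2]
grip_width: -0.003
```

Call:
{"method": "drive_tool", "body": {"commands": [[[-0.006, 0.0011, 0], [0, 0, 0], 0], [[-0.006, 0.0011, 0], [0, 0, 0], 0], [[-0.006, 0.0011, 0], [0, 0, 0], 0], [[-0.004, 0.001, 0], [0, 0, 0], 0], [[0, 0, 0], [0, 0, 0], 0]]}}

```text
clock: 5.67
tcp_pos: [0.6168, 0.1901, 0.0303]
tcp_rot: [3.141, 0.0, -1.118]
force: [0.2, -0.5, -0.0]
grip_width: -0.001
```

Run:
```python
from h import *
import pickle
f=grab_frame("side"); pickle.dump(f,open("s1.pkl","wb"))
cv2.imwrite("pics/f.png",f["frame"][:,:,::-1])
```

```text
(no output)
```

View pics/f.png

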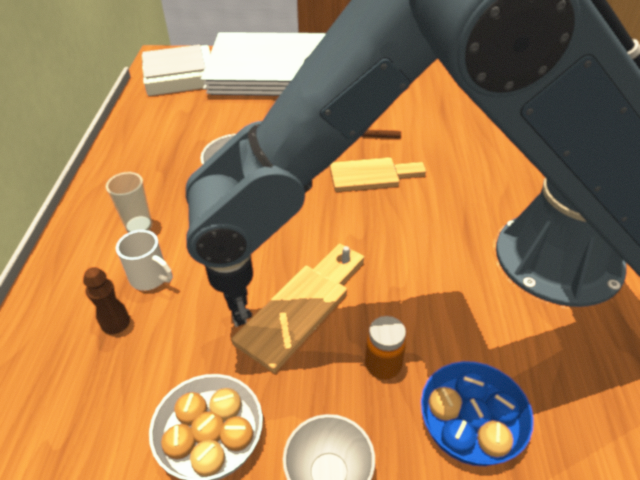

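The side view shows the board on its pin (346,250), with free-end corners at (234,338) and (274,369). The tins are untouched.

Run:
```python
from h import *
import pickle
s=pickle.load(open("s1.pkl","rb"))
P=lambda u,v,z:ray2plane(s,u,v,z)[:2]
a,b=P(234,338,.02),P(274,369,.02);pin=P(346,249,.05);r=P(207,422,.035);sh=P(347,291,.02);m=(a+b)/2
g=lambda v:np.degrees(np.arctan2(v[1],v[0])).round(1)
print(a,b,pin,r,"pin->end",g(m-pin),"edge",g(b-sh),"end normal",g(b-a)-90,"tin",g(r-pin))
```

```text
[0.6197427  0.23042598] [0.54348296 0.28892548] [0.42761397 0.03862728] [0.6337221  0.39296335] pin->end 55.1 edge 55.0 end normal 52.5 tin 59.8
```

Call:
{"method": "drive_tool", "body": {"commands": [[[-0.0048, 0.0013, 0], [0, 0, 0], 0], [[-0.0048, 0.0013, 0], [0, 0, 0], 0], [[-0.0048, 0.0013, 0], [0, 0, 0], 0], [[-0.0048, 0.0013, 0], [0, 0, 0], 0], [[0, 0, 0], [0, 0, 0], 0], [[0.01, 0, 0], [0, 0, 0], 0], [[0.015, 0, 0], [0, 0, 0], 0], [[0, 0, -0.03], [0, 0, 0], 0], [[0, 0, -0.04], [0, 0, 0], 0], [[0, 0, -0.04], [0, 0, 0], 0]]}}

```text
clock: 6.55
tcp_pos: [0.6153, 0.18, 0.1408]
tcp_rot: [3.14, 0.001, -1.119]
force: [0.8, -0.1, 0.1]
grip_width: -0.001
```

Call:
{"method": "drive_tool", "body": {"commands": [[[0, 0, -0.04], [0, 0, 0], 0], [[0, 0, -0.04], [0, 0, 0], 0], [[0.02, 0.03, 0], [0, 0, 0], 0], [[0.03, 0.025, 0], [0, 0, 0], 0], [[0.03, 0.025, 0], [0, 0, 0], 0], [[0.03, 0.025, 0], [0, 0, 0], 0], [[0.03, 0.025, 0], [0, 0, 0], 0], [[0.03, 0.025, 0], [0, 0, 0], 0], [[0.03, 0.025, 0], [0, 0, 0], 0], [[0.03, 0.025, 0], [0, 0, 0], 0]]}}

```text
clock: 7.38
tcp_pos: [0.5306, -0.1177, 0.2206]
tcp_rot: [-3.141, -0.0, -1.119]
force: [0.2, -0.3, 0.1]
grip_width: 0.0
```

Call:
{"method": "drive_tool", "body": {"commands": [[[0.03, 0.02, 0], [0, 0, 0], 0], [[0.03, 0.02, 0], [0, 0, 0], 0], [[0.03, 0.02, 0], [0, 0, 0], 0], [[0.03, 0.02, 0], [0, 0, 0], 0], [[0.03, 0.02, 0], [0, 0, 0], 0], [[0, 0, 0], [0, 0, 0], 0], [[0, 0, 0], [0, 0, 0], 0]]}}

```text
clock: 7.97
tcp_pos: [0.5062, -0.2959, 0.2201]
tcp_rot: [-3.142, 0.0, -1.122]
force: [-0.4, 0.7, -0.7]
grip_width: -0.004
```

Run:
```python
from h import *
import pickle
f=grab_frame("top"); g=grab_frame("side"); pickle.dump((f,g),open("fin.pkl","wb"))
a=f["frame"][100:320,110:390,::-1]; b=g["frame"][225:475,140:400,::-1]
cv2.imwrite("pics/g.png",cv2.resize(a,None,fx=2.5,fy=2.5,interpolation=2)); cv2.imwrite("pics/g2.png",cv2.resize(b,None,fx=2.2,fy=2.2,interpolation=2))
```

```text
(no output)
```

View pics/g.png

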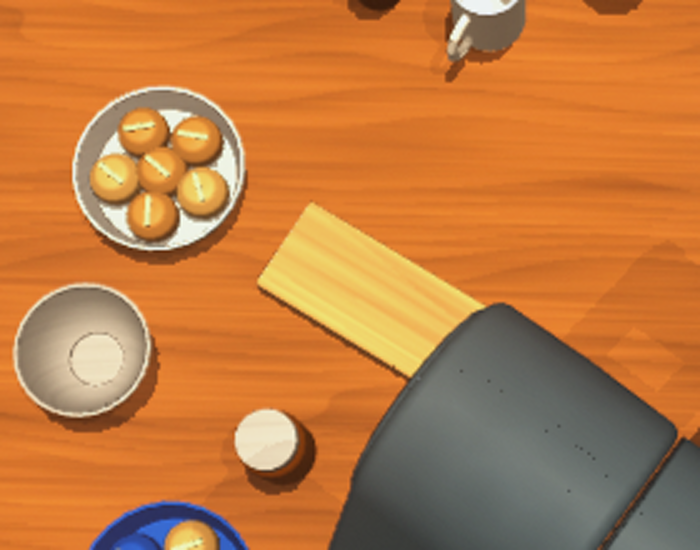

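View pics/g2.png

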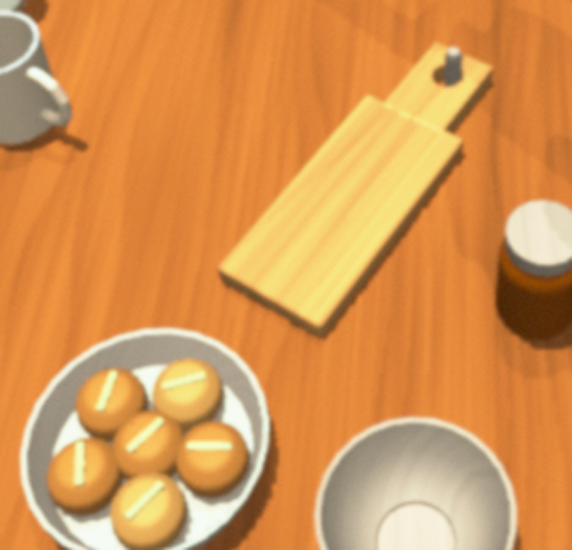

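The board lies flat on its pin, with its free end aimed towards the rolls tin. I'll measure the final angle from both views. The free-end corners are at (312,203) and (259,284) in the top crop, and at (221,270) and (320,327) in the side crop.

Run:
```python
from h import *
import pickle
f,s=pickle.load(open("fin.pkl","rb"))
def rep(n,cam,ox,oy,k,a,b,e1,e2,f1,f2,r):
    P=lambda p,z:ray2plane(cam,ox+p[0]/k,oy+p[1]/k,z)[:2]
    a,b,e1,e2,f1,f2=[P(p,.02) for p in(a,b,e1,e2,f1,f2)]; r=P(r,.035); m=(a+b)/2
    pin=np.array([.4275,.0365])
    for nm,d in(("pin-end",m-pin),("edge1",e2-e1),("edge2",f2-f1)):
        d=d/np.linalg.norm(d); w=r-m if nm!="pin-end" else r-pin
        print(n,nm,np.degrees(np.arctan2(d[1],d[0])).round(1),"offset",(d[0]*w[1]-d[1]*w[0]).round(4))
    print(m,r)
rep("top",f,110,100,2.5,(312,203),(259,284),(484,306),(312,203),(411,379),(259,284),(159,168))
rep("side",s,140,225,2.2,(221,270),(320,327),(371,97),(221,270),(461,145),(320,327),(146,440))
```

```text
top pin-end 59.0 offset 0.0059
top edge1 60.1 offset 0.0031
top edge2 59.4 offset 0.0048
[0.5650964  0.26570969] [0.63410328 0.3920942 ]
side pin-end 59.9 offset 0.0024
side edge1 59.9 offset 0.0026
side edge2 59.8 offset 0.0029
[0.56457889 0.27332178] [0.63377506 0.39775584]
```

Both views put the middle line within about 6 mm of the tin's centre, so I'm handing in.

```bash
python3 -c "
from rig import robot
print(robot.sign_off())"
```

```text
the job is handed in; nothing more can be done
None
```

I swung the paddle board about 52° on its pin by pushing the right edge of its blade near the free end with the gripper shut. I then backed off, lifted clear and handed in at about 8 s; no verdict came back.

- **Aim:** in the final top and side pictures the board points at about 59–60°. Its middle line passes 2–6 mm from the centre of the rolls tin, against a limit of 60 mm.
- **Board:** it looked flat, with the pin still through its hole, and the arm was clear of everything.
- **Rolls tin:** by top-camera measurement it sits within about 2 mm of where it started. The side camera gave about 5 mm, which I put down to how precisely I read the pixels.
- **Empty tin:** I did not re-measure it at the end. It was well clear of the whole push and looked unmoved partway through.

The top and side views disagreed by up to about 1° on the board's angle and about 8 mm on the position of its free end. Both are well inside the tolerance.

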